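# Grade the oysters by size

### The arm

A 7-joint arm with a two-finger parallel gripper is mounted at the origin on the work surface. World frame = base frame: x ahead of the robot, y to its left, z up, the work surface at z = 0. Lengths are in m, angles in rad, forces in N, time in s.
With the tool pointing down it reaches from about 0.35 to 0.9 m from the base axis. Payload 19.9 kg.
Tool frame: the origin (TCP) lies on the centre line of the jaws, within the pads' length; the fingertips stand 19 mm ahead of it and the grasp point (between the pads) is the TCP; z points along the fingers, y is the direction in which the jaws open and shut (so a half turn about z gives the same grasp; the last joint's range is limited). The gripper opens to 94 mm and grips with 3 to 60 N. Pads are 16 mm wide; open, the fingers measure 119 mm over their backs; the gripper's body (75 mm by 177 mm) begins 78 mm behind the grasp point.
Start: joints at [1.2, 0.417, -0.01, 1.614, 0.005, 1.111, -0.053], TCP at [0.202, -0.592, 0.224] pointing down, gripper open.
Joint ranges: [-2.81, 2.81], [-0.39, 2.02], [-1.27, 1.25], [0.06, 2.57], [-1.19, 4.33], [0.19, 2], [-2.82, 2.82]. Speed limits (rad/s): [1.89, 1.89, 2.39, 2.39, 3.01, 3.01, 3.01].

### API

Orientations are given as [roll, pitch, yaw] about the fixed x, y, z axes, in that order (R = Rz(yaw) Ry(pitch) Rx(roll)).
In Python, from bench import manip, cams, close_job gives the robot as it stands.
- The arm moves only by the tool servo_tool, never from a script. Its arguments are lists of equal length, an entry for each row: "offset": the shift along the tool's x, y, z in mm, a list of three; "delta_rot": the turn, a rotation vector about the tool's x, y, z in rad, a list of three. In form: {"offset": [[x, y, z], ...], "delta_rot": [[rx, ry, rz], ...]}. A call has 1 to 5 rows; each row is the pose to reach, as a shift and turn from the pose commanded when the call began, along the tool's axes at that moment; what a row does not reach only later rows make up. A row lasts 1/8 s, in which the tool goes at most 62.5 mm and 10.7 degrees, less where a joint would pass 70% of its speed; a pose out of reach is approached as far as the arm can. A call with a gripper value outside its range is refused whole. "hand" is the opening, from 0 (shut) to 1 (fully open), set as the call begins (left out, the last holds). The fingers move at their own pace and stop on an object; "grip_force" is the grip in N (left out, the last holds). Time passes only in rows, so rows that repeat a pose let the fingers close. It gives the time, the measured TCP pose, the force and the opening at its end, in the units of the state.
- manip.state(): the state, without advancing time (a new reading comes with each control period).
- cams.snapshot(name): name is "scene" or "top" or "wrist"; returns a dict with "frame" (384x512x3 uint8, red, green, blue), "fov_y" (degrees; the focal length in pixels is half the picture's height over the tangent of half this angle, whatever the lens; pixels are square), "cx", "cy" (the principal point, pixels), "cam_to_world" (4x4, takes a point from camera to world coordinates). Camera axes: x right, y up, looking along -z (the intrinsics and any distortion apply to the point x, -y, -z); pixel columns grow to the right and rows downward; lengths in m; the calibration is good to about 2 mm. A picture is of the moment at which its call begins. There is no depth.
- close_job(): hands the job in, once; it reports no verdict.
The state is a dict: "t": time; "joint_positions": joint angles; "qvel": joint speeds; "joint_efforts": joint torques, N m; "eef_pos": TCP position; "orientation": TCP orientation; "contact_force": force on the tool from outside, world axes, zero at the start; "torque": the same for the moment, N m; "gripper_width": finger opening in m.
Only numpy, scipy, OpenCV 4.12 (cv2) and the standard library are available. Lean on these libraries where they do the work, as an engineer would, in place of code of your own. Each camera call takes 0.05 s, during which the arm holds its last target.

### The job

Lay the four oysters on the grading board in order of size, one centred on each printed cross, the smallest next to the steel end stop and the largest at the far end from it. Each lies flat with its length across the board, along its cross's long line (hinge end either way). Leave the little glass bottle standing where it is.

Things in the scene. Friction and masses are not known exactly. Their poses are not given: they have to be found in the camera images.
- oyster_1: The smallest of the four oysters: a closed rigid grey-brown shell lying flat, 56 mm long, 34 mm wide, 20 mm high. Origin: centre of its underside; x along its length (narrower hinge end at -x), y across its width, z up. Grip from above at its middle, across the width: there the sides are upright to 70% of the height and parallel for half the length.
- oyster_2: The second smallest of the four oysters: a closed rigid grey-brown shell lying flat, 70 mm long, 42 mm wide, 23 mm high. Origin: centre of its underside; x along its length (narrower hinge end at -x), y across its width, z up. Grip from above at its middle, across the width: there the sides are upright to 70% of the height and parallel for half the length.
- oyster_3: The second largest of the four oysters: a closed rigid grey-brown shell lying flat, 84 mm long, 50 mm wide, 26 mm high. Origin: centre of its underside; x along its length (narrower hinge end at -x), y across its width, z up. Grip from above at its middle, across the width: there the sides are upright to 70% of the height and parallel for half the length.
- oyster_4: The largest of the four oysters: a closed rigid grey-brown shell lying flat, 98 mm long, 58 mm wide, 29 mm high. Origin: centre of its underside; x along its length (narrower hinge end at -x), y across its width, z up. Grip from above at its middle, across the width: there the sides are upright to 70% of the height and parallel for half the length.
- mark_a: Printed dark cross on the white grading board, one end mark: a line 112 mm long across the board with a 30 mm tick at its middle. Flat print. Origin: middle of the cross on the board's top; x along the long line, y along the row from a to d, z up. The marks are 106 mm apart in the order a, b, c, d. The fixed board is 120 x 530 mm, 10 mm thick.
- mark_b: Printed dark cross on the white grading board, next to mark_a: a line 112 mm long across the board with a 30 mm tick at its middle. Flat print. Origin: middle of the cross on the board's top; x along the long line, y along the row from a to d, z up. The marks are 106 mm apart in the order a, b, c, d. The fixed board is 120 x 530 mm, 10 mm thick.
- mark_c: Printed dark cross on the white grading board, next to mark_d: a line 112 mm long across the board with a 30 mm tick at its middle. Flat print. Origin: middle of the cross on the board's top; x along the long line, y along the row from a to d, z up. The marks are 106 mm apart in the order a, b, c, d. The fixed board is 120 x 530 mm, 10 mm thick.
- mark_d: Printed dark cross on the white grading board, the other end mark: a line 112 mm long across the board with a 30 mm tick at its middle. Flat print. Origin: middle of the cross on the board's top; x along the long line, y along the row from a to d, z up. The marks are 106 mm apart in the order a, b, c, d. The fixed board is 120 x 530 mm, 10 mm thick.
- stop: Steel end stop: a plain bar fixed upright across one end of the grading board, 110 x 12 mm, 30 mm high above the board's top, 84 mm beyond the nearest end mark, which is mark_a or mark_d (varies). Origin: centre of its underside, on the board's top. The other end carries a low black plastic grip (60 x 14 x 12 mm) instead.
- bottle: A small clear glass bottle with a white cap, 24 mm in diameter, 45 mm high, standing loose among the oysters. Origin: centre of its underside, z up. (Beside it also lie an amber vial, 20 mm across and 36 mm high, and an oyster knife with a wooden handle, 20 mm high, at about 0.21 m either side.)

How it is judged:
By the outcome, as a careful person would: the job done as asked, in the order asked, and still so for the second after the job is handed in, with the robot touching nothing.
It also fails if it takes over 109 s, if anything falls off the work surface, if the arm or the gripper's body presses on something with over 40 N, if the wrist force passes 120 N, or if a joint passes its speed limit or range.

## Working session

There is one attempt and no reset: what is moved stays moved. The work goes in short steps, Python scripts to look and compute and a tool call to move; the robot and the scene stay as the last step left them, time stands still between calls to the robot, and variables do not carry over. Pictures are saved under pics/ and viewed, and the job is handed in when it is done.

Besides the shell and the picture viewer there is one more tool, called after "Call:" as a command line: name --argument value ..., lists and objects as JSON in quotes. servo_tool: Moves the arm, as the interface text tells. Its arguments: {"type":"object","properties":{"offset":{"type":"array"},"delta_rot":{"type":"array"},"hand":{"type":"number"},"grip_force":{"type":"number"}},"required":["offset","delta_rot"]}

```bash
mkdir -p pics; ls; python3 - <<'E'
from bench import manip,cams
import cv2
for n in ["scene","top"]:
    s=cams.snapshot(n); cv2.imwrite(f"pics/{n}0.png",s["frame"][:,:,::-1])
    print(n,{k:v for k,v in s.items() if k!="frame"})
print(manip.state())
E
```

```text
pics
scene {'fov_y': 56.626118551471606, 'cx': 259.4650177695865, 'cy': 191.2419758775541, 'cam_to_world': array([[ 0.64996403, -0.49365211,  0.5778013 ,  0.97765454],
       [ 0.75978895,  0.40573794, -0.50803294, -0.36668089],
       [ 0.01635562,  0.76921019,  0.63878649,  0.52586162],
       [ 0.        ,  0.        ,  0.        ,  1.        ]])}
top {'fov_y': 42.456991479259266, 'cx': 256.70698692629713, 'cy': 194.05228506672273, 'cam_to_world': array([[ 0.02506537,  0.99144504, -0.12809552,  0.37013158],
       [-0.99958133,  0.02670873,  0.01112731,  0.02080118],
       [ 0.01445338,  0.12776298,  0.99169941,  1.24972566],
       [ 0.        ,  0.        ,  0.        ,  1.        ]])}
{'t': 0.1, 'joint_positions': array([ 1.20049513,  0.41790882, -0.01031376,  1.61407916,  0.00472087,
        1.11067885, -0.05299613]), 'qvel': array([-0.00026351,  0.00086495,  0.00067676,  0.00094359,  0.00119957,
        0.00015562, -0.00024536]), 'joint_efforts': array([ 1.22448037e-04, -8.52588773e+01,  6.39220085e-01, -4.26697433e+01,
       -4.89617488e-02,  1.64287974e-02,  1.83092620e-04]), 'eef_pos': array([ 0.20171472, -0.59124094,  0.22390583]), 'orientation': array([-3.14054626e+00,  9.74819736e-05,  3.28832073e-01]), 'contact_force': array([-0.92231188,  0.19431118, -0.09144138]), 'torque': array([-0.00111621, -0.00363316,  0.01158859]), 'gripper_width': 0.09412006476826042}
```

View pics/top0.png

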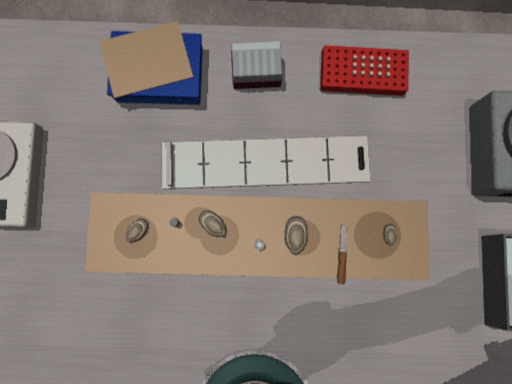

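View pics/scene0.png

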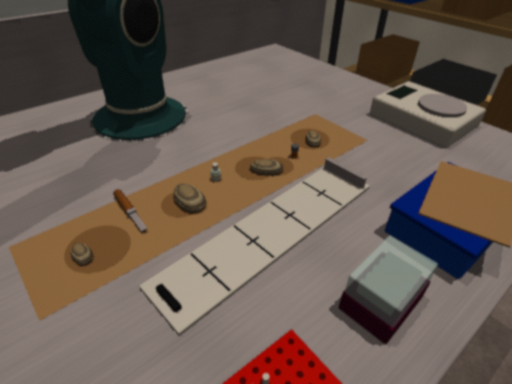

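```bash
cat > h.py <<'E'
import numpy as np,cv2
from bench import manip,cams
def ray(s,u,v):
    h,w=s["frame"].shape[:2]; f=h/2/np.tan(np.radians(s["fov_y"]/2))
    d=np.array([(u-s["cx"])/f,-(v-s["cy"])/f,-1.0]); M=s["cam_to_world"]
    return M[:3,3],M[:3,:3]@d
def onz(s,u,v,z):
    o,d=ray(s,u,v); return (o+d*(z-o[2])/d[2])
def proj(s,p):
    h,w=s["frame"].shape[:2]; f=h/2/np.tan(np.radians(s["fov_y"]/2))
    M=s["cam_to_world"]; c=M[:3,:3].T@(np.array(p)-M[:3,3])
    return s["cx"]+f*c[0]/-c[2], s["cy"]-f*c[1]/-c[2]
E
python3 - <<'E'
from h import *
s=cams.snapshot("top"); np.save("pics/top.npy",s,allow_pickle=True)
im=s["frame"][:,:,::-1]
cv2.imwrite("pics/t1.png",cv2.resize(im[185:290,80:260],None,fx=4.4,fy=4.4,interpolation=cv2.INTER_CUBIC))
cv2.imwrite("pics/t2.png",cv2.resize(im[185:290,260:440],None,fx=4.4,fy=4.4,interpolation=cv2.INTER_CUBIC))
cv2.imwrite("pics/t3.png",cv2.resize(im[125:200,150:380],None,fx=3.4,fy=3.4,interpolation=cv2.INTER_CUBIC))
E
```

```text
(no output)
```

View pics/t1.png

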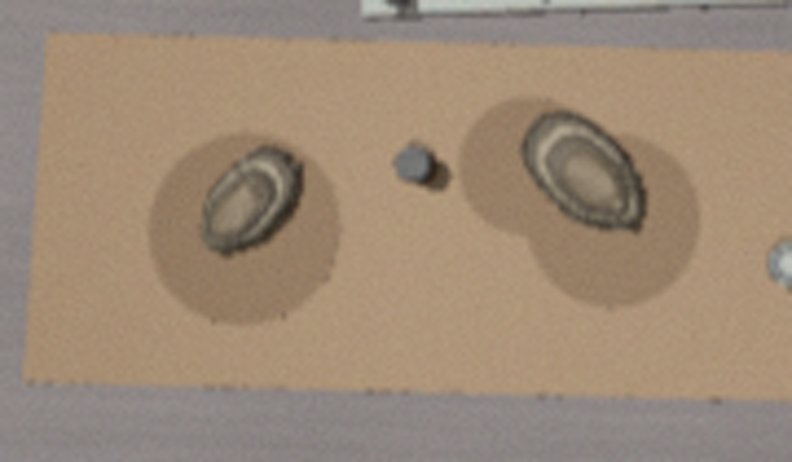

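View pics/t2.png

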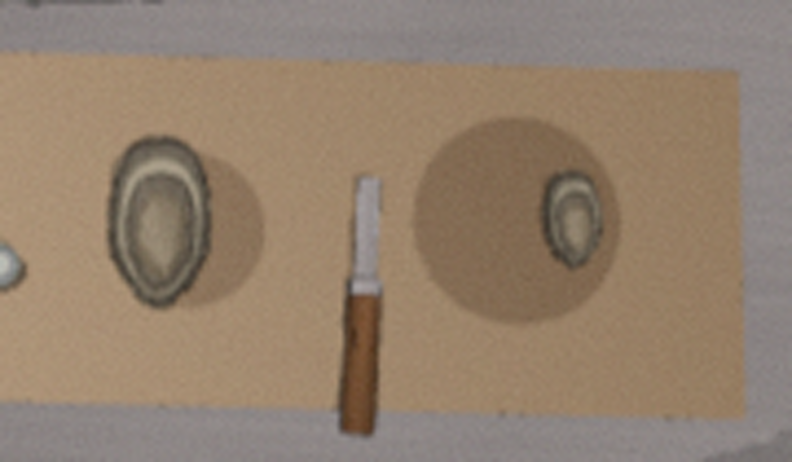

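View pics/t3.png

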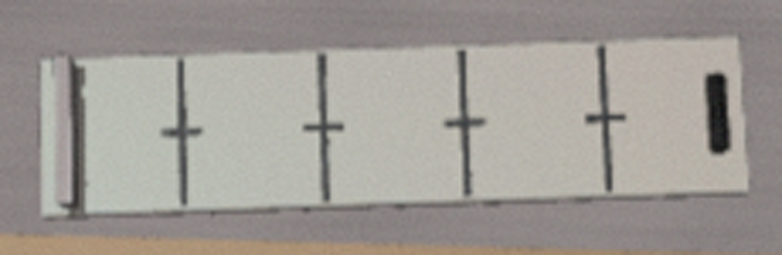

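```bash
cat > m.py <<'E'
from h import *
def oysters(s,boxes,tag):
    im=s["frame"]; out=[]
    hsv=cv2.cvtColor(im,cv2.COLOR_RGB2HSV)
    vis=im[:,:,::-1].copy()
    for (u0,v0,u1,v1,hh,zb) in boxes:
        m=(hsv[v0:v1,u0:u1,1]<90).astype(np.uint8)
        k=cv2.morphologyEx(m,cv2.MORPH_CLOSE,np.ones((5,5)))
        n,l,st,_=cv2.connectedComponentsWithStats(k); i=1+np.argmax(st[1:,4])
        c,_=cv2.findContours((l==i).astype(np.uint8),cv2.RETR_EXTERNAL,cv2.CHAIN_APPROX_NONE)
        c=cv2.convexHull(c[0])+np.array([u0,v0])
        cv2.polylines(vis,[c],True,(0,0,255),1)
        P=np.array([onz(s,*p[0],zb+hh*0.4)[:2] for p in c])
        P*=1
        r=cv2.minAreaRect((P*1000).astype(np.float32))
        print(tag,np.round(r[0],1),np.round(r[1],1),round(r[2],1))
    return vis
E
python3 - <<'E'
from m import *
s=cams.snapshot("top")
# boxes in the full image
v=oysters(s,[(120,212,155,250,.023,0),(192,203,234,245,.026,0),(280,209,313,257,.029,0),(380,219,400,250,.020,0)],"top")
cv2.imwrite("pics/t4.png",cv2.resize(v[185:290,80:440],None,fx=2.2,fy=2.2,interpolation=cv2.INTER_CUBIC))
# crosses: crop t3 picks
for u,v in [(181,131),(323,127),(465,122.5),(605.5,118.5)]:
    print(np.round(1000*onz(s,150+(u+.5)/3.4-.5,125+(v+.5)/3.4-.5,.010),1))
for n,u,v in [("bottle cap",4,265)]:
    print(n,np.round(1000*onz(s,260+u/4.4,185+v/4.4,.045),1))
print("vial",np.round(1000*onz(s,80+412/4.4,185+163/4.4,.036),1))
print("mat corners",[np.round(1000*onz(s,80+u/4.4,185+v/4.4,0)) for u,v in[(48,33),(24,382)]])
E
```

```text
top [430.7 303.8] [94.5 85. ] 3.0
top [453.1 116. ] [102.9 103.6] 1.5
top [436.1 -94.1] [118.   80.7] 1.1
top [ 439.1 -333.6] [40.5 75.6] 89.3
[605.8 145.9  10. ]
[611.8  39.7  10. ]
[618.2 -66.8  10. ]
[ 624.2 -172.5   10. ]
bottle cap [400.9  -6.   45. ]
vial [452.2 209.1  36. ]
mat corners [array([524., 428.,   0.]), array([325., 428.,   0.])]
```

View pics/t4.png

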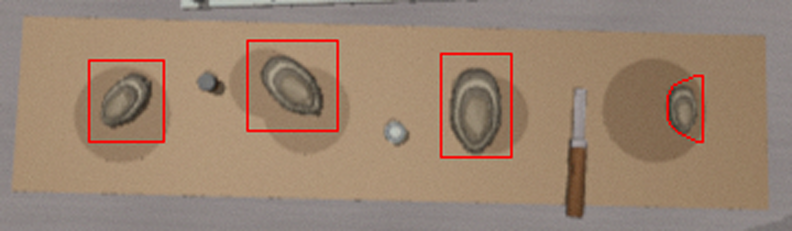

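```bash
sed -i 's/m=(hsv.*/d=im[v0:v1,u0:u1,0].astype(int)-im[v0:v1,u0:u1,2]; t,m=cv2.threshold(np.clip(d,0,255).astype(np.uint8),0,1,cv2.THRESH_BINARY_INV+cv2.THRESH_OTSU)/; s/np.ones((5,5))/np.ones((3,3))/' m.py
python3 - <<'E'
from m import *
s=cams.snapshot("top")
v=oysters(s,[(120,212,155,250,.023,0),(192,203,234,245,.026,0),(280,209,313,257,.029,0),(380,219,400,250,.020,0)],"top")
cv2.imwrite("pics/t5.png",cv2.resize(v[185:290,80:440],None,fx=2.2,fy=2.2,interpolation=cv2.INTER_CUBIC))
E
```

```text
top [430.  304.1] [44.8 69.5] 47.5
top [451.2 113.9] [87.2 49.3] 46.8
top [429.7 -92.7] [95.  57.6] 0.7
top [ 437.1 -329.8] [32.9 53. ] 89.6
```

View pics/t5.png

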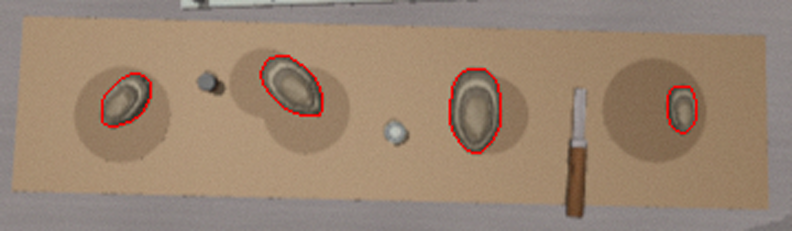

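```bash
cat > g.py <<'E'
import sys
from h import *
from scipy.spatial.transform import Rotation as Ro
def go(x,y,z,yaw):
    st=manip.state(); R=Ro.from_euler('xyz',st["orientation"])
    o=R.inv().apply(np.array([x,y,z])-1000*st["eef_pos"])
    T=Ro.from_euler('xyz',[np.pi,0,yaw]); rv=(R.inv()*T).as_rotvec()
    print("t %.2f"%st["t"],"pos",np.round(1000*st["eef_pos"],1),"rpy",np.round(st["orientation"],3),"F",np.round(st["contact_force"],1),"w %.4f"%st["gripper_width"],"j",np.round(st["joint_positions"],2))
    print("OFFSET",np.round(o,1).tolist(),"ROT",np.round(rv,3).tolist())
if __name__=="__main__": go(*map(float,sys.argv[1:]))
E
python3 g.py 437 -330 140 0
```

```text
t 0.25 pos [ 201.8 -591.4  224.2] rpy [-3.141  0.     0.329] F [-0.5 -0.1  1. ] w 0.0938 j [ 1.2   0.42 -0.01  1.61  0.    1.11 -0.05]
OFFSET [307.0, -171.4, 84.3] ROT [-0.001, 0.0, 0.329]
```

Call:
servo_tool --offset '[[307,-171,84],[307,-171,84],[307,-171,84],[307,-171,84],[307,-171,84]]' --delta_rot '[[0,0,0.329],[0,0,0.329],[0,0,0.329],[0,0,0.329],[0,0,0.329]]'

```text
t: 0.88
eef_pos: [0.405, -0.3658, 0.152]
orientation: [3.141, -0.0, -0.0]
contact_force: [1.1, -0.4, 0.3]
gripper_width: 0.0945
```

```bash
python3 g.py 437 -330 140 0
```

```text
t 0.88 pos [ 405.  -365.8  152. ] rpy [ 3.141 -0.    -0.   ] F [ 1.1 -0.4  0.3] w 0.0945 j [ 0.73  0.36 -0.07  1.88  0.03  0.9  -0.92]
OFFSET [32.0, -35.8, 12.0] ROT [0.0, -0.0, -0.0]
```

Call:
servo_tool --offset '[[32,-36,12],[32,-36,12]]' --delta_rot '[[0,0,0],[0,0,0]]'

```text
t: 1.12
eef_pos: [0.438, -0.328, 0.1395]
orientation: [-3.14, 0.0, 0.006]
contact_force: [-0.6, -0.8, -0.3]
gripper_width: 0.0937
```

```bash
cat > w.py <<'E'
import sys
from h import *
s=cams.snapshot("wrist"); im=s["frame"]; print({k:np.round(v,3) for k,v in s.items() if k!="frame"})
cv2.imwrite("pics/%s.png"%sys.argv[1],im[:,:,::-1])
E
python3 w.py w1; python3 g.py 437 -330 140 0
```

```text
{'fov_y': np.float64(62.013), 'cx': np.float64(255.013), 'cy': np.float64(194.149), 'cam_to_world': array([[ 0.006,  0.974,  0.227,  0.502],
       [-1.   ,  0.006, -0.001, -0.329],
       [-0.002, -0.227,  0.974,  0.3  ],
       [ 0.   ,  0.   ,  0.   ,  1.   ]])}
t 1.18 pos [ 436.6 -330.2  140. ] rpy [-3.141e+00  0.000e+00  3.000e-03] F [-0.7  0.3 -0.5] w 0.0939 j [ 0.66  0.38 -0.09  1.88  0.04  0.88 -1.01]
OFFSET [0.4, -0.2, -0.0] ROT [-0.001, 0.0, 0.003]
```

View pics/w1.png

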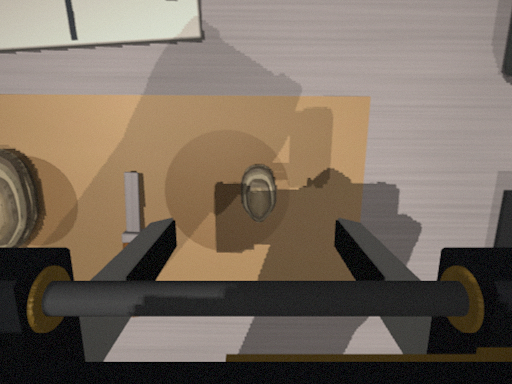

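```bash
cat > wo.py <<'E'
# wo.py name u0 v0 u1 v1 height zbase
import sys
from h import *
n=sys.argv[1]; u0,v0,u1,v1=map(int,sys.argv[2:6]); hh,zb=map(float,sys.argv[6:8])
cam=sys.argv[8] if len(sys.argv)>8 else "wrist"
s=cams.snapshot(cam); im=s["frame"]
hsv=cv2.cvtColor(im,cv2.COLOR_RGB2HSV)[v0:v1,u0:u1,1]
t,m=cv2.threshold(cv2.GaussianBlur(hsv,(3,3),0),0,1,cv2.THRESH_BINARY_INV+cv2.THRESH_OTSU)
if zb>=.01: # on white board: oyster is darker/more saturated
    g=cv2.cvtColor(im,cv2.COLOR_RGB2GRAY)[v0:v1,u0:u1]
    t,m=cv2.threshold(g,0,1,cv2.THRESH_BINARY_INV+cv2.THRESH_OTSU)
k=cv2.morphologyEx(m,cv2.MORPH_OPEN,np.ones((5,5)))
c,_=cv2.findContours(k,cv2.RETR_EXTERNAL,cv2.CHAIN_APPROX_NONE)
c=cv2.convexHull(max(c,key=cv2.contourArea))+np.array([u0,v0])
vis=im[:,:,::-1].copy(); cv2.polylines(vis,[c],True,(0,0,255),1)
P=np.array([1000*onz(s,*p[0],zb+hh*.45)[:2] for p in c]).astype(np.float32)
r=cv2.minAreaRect(P); (a,b)=r[1]; ang=r[2] if a>b else r[2]+90
M=cv2.moments(P); pa=0.5*np.degrees(np.arctan2(2*M["mu11"],M["mu20"]-M["mu02"]))
print("rect c",np.round(r[0],1),"LxW",np.round(sorted(r[1])[::-1],1),"ang",round((ang+90)%180-90,1),"mom ang",round(pa,1),"thr",t)
q=proj(s,[r[0][0]/1000,r[0][1]/1000,zb+hh*.45]); cv2.circle(vis,(int(q[0]),int(q[1])),2,(0,255,0),-1)
cv2.imwrite("pics/%s.png"%n,cv2.resize(vis[v0-20:v1+20,u0-20:u1+20],None,fx=3,fy=3)[:600,:800])
E
python3 wo.py w1o 232 150 290 232 .020 0
```

```text
rect c [ 435.4 -331.3] LxW [53.6 32.9] ang 0.2 mom ang 2.2 thr 94.0
```

View pics/w1o.png

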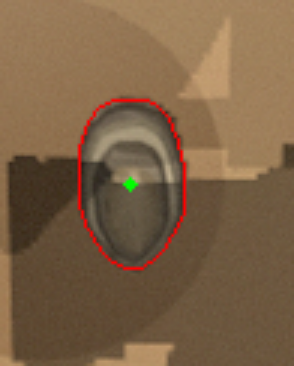

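Call:
servo_tool --offset '[[-0.5,1,60],[-0.5,1,105],[-0.5,1,117],[-0.5,1,117]]' --delta_rot '[[0,0,-0.01],[0,0,-0.01],[0,0,-0.01],[0,0,-0.01]]' --hand 0.65 --grip_force 15

```text
t: 1.72
eef_pos: [0.4351, -0.3333, 0.0238]
orientation: [3.141, 0.0, 0.009]
contact_force: [0.4, -0.8, 0.1]
gripper_width: 0.0613
```

Call:
servo_tool --offset '[[0,0,0],[0,0,0],[0,0,0],[0,0,0]]' --delta_rot '[[0,0,0],[0,0,0],[0,0,0],[0,0,0]]' --hand 0 --grip_force 15

```text
t: 2.22
eef_pos: [0.4358, -0.3326, 0.024]
orientation: [3.141, -0.001, 0.01]
contact_force: [-1.7, 1.8, 8.5]
gripper_width: 0.0337
```

```bash
python3 g.py 606 146 90 0.058
```

```text
t 2.23 pos [ 435.8 -332.6   24. ] rpy [ 3.141e+00 -1.000e-03  1.000e-02] F [-1.7  1.8  8.5] w 0.0337 j [ 0.66  0.56 -0.08  1.94  0.07  0.64 -1.02]
OFFSET [175.0, -476.9, -66.1] ROT [0.001, -0.001, -0.048]
```

Call:
servo_tool --offset '[[0,0,-20],[0,0,-66],[20,-55,-66],[42,-114,-66],[64,-173,-66]]' --delta_rot '[[0,0,0],[0,0,0],[0,0,-0.048],[0,0,-0.048],[0,0,-0.048]]'

```text
t: 2.85
eef_pos: [0.4979, -0.158, 0.0898]
orientation: [3.141, -0.001, 0.057]
contact_force: [0.8, -0.0, -0.1]
gripper_width: 0.0336
```

```bash
python3 g.py 606 146 90 0.058
```

```text
t 2.85 pos [ 497.9 -158.    89.8] rpy [ 3.141e+00 -1.000e-03  5.700e-02] F [ 0.8 -0.  -0.1] w 0.0336 j [ 0.37  0.42 -0.14  1.98  0.08  0.75 -1.34]
OFFSET [125.3, -297.3, -0.2] ROT [0.0, -0.001, -0.001]
```

Call:
servo_tool --offset '[[125,-297,-50],[125,-297,-50],[125,-297,-50],[125,-297,-50],[125,-297,-50]]' --delta_rot '[[0,0,0],[0,0,0],[0,0,0],[0,0,0],[0,0,0]]'

```text
t: 3.48
eef_pos: [0.601, 0.1333, 0.1379]
orientation: [3.141, -0.0, 0.058]
contact_force: [-0.3, -0.5, 0.2]
gripper_width: 0.0338
```

```bash
python3 g.py 606 146 140 0.058
```

```text
t 3.48 pos [601.  133.3 137.9] rpy [ 3.141 -0.     0.058] F [-0.3 -0.5  0.2] w 0.0338 j [-0.11  0.5  -0.21  1.71  0.12  0.94 -1.88]
OFFSET [5.7, -12.4, -2.1] ROT [0.0, -0.0, -0.0]
```

Call:
servo_tool --offset '[[6,-12,-2],[6,-12,-2],[6,-12,-2]]' --delta_rot '[[0,0,0],[0,0,0],[0,0,0]]'

```text
t: 3.85
eef_pos: [0.6056, 0.1418, 0.1389]
orientation: [3.141, 0.001, 0.056]
contact_force: [0.1, -0.6, 0.3]
gripper_width: 0.0339
```

```bash
python3 w.py w2; python3 g.py 606 146 140 0.058
```

```text
{'fov_y': np.float64(62.013), 'cx': np.float64(255.013), 'cy': np.float64(194.149), 'cam_to_world': array([[ 0.056,  0.972,  0.227,  0.67 ],
       [-0.998,  0.054,  0.013,  0.145],
       [ 0.   , -0.228,  0.974,  0.299],
       [ 0.   ,  0.   ,  0.   ,  1.   ]])}
t 3.90 pos [605.7 141.8 139.1] rpy [3.141 0.    0.056] F [ 0.6  0.  -0.3] w 0.0337 j [-0.12  0.51 -0.21  1.69  0.13  0.95 -1.89]
OFFSET [0.6, -4.2, -0.9] ROT [0.001, 0.0, -0.002]
```

View pics/w2.png

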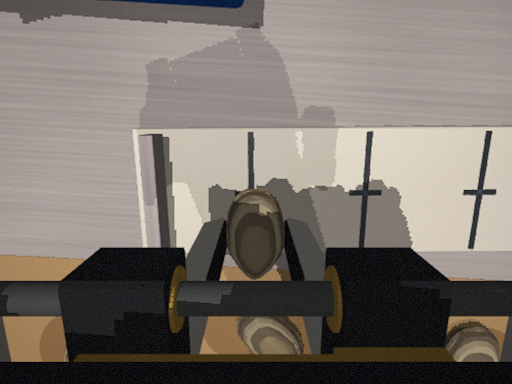

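```bash
python3 - <<'E'
from h import *
s=cams.snapshot("wrist"); print(manip.state()["eef_pos"])
cv2.imwrite("pics/w3.png",cv2.resize(s["frame"][120:270,230:500,::-1],None,fx=2.9,fy=2.9,interpolation=cv2.INTER_CUBIC))
E
```

```text
[0.6056879  0.14195689 0.13914619]
```

View pics/w3.png

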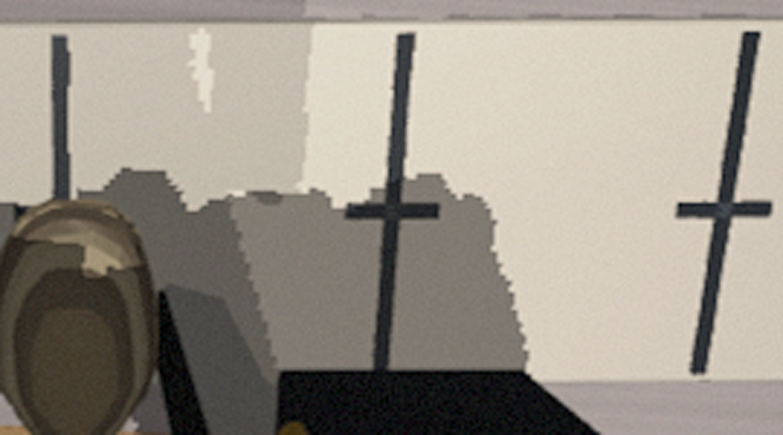

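```bash
python3 - <<'E'
from h import *
s=cams.snapshot("wrist"); print(manip.state()["eef_pos"])
for n,u,v in [("a top",59.5,36),("a low",62,190),("b",392,211),("b top",405.5,34),("b low",381,369),("c",724,210),("c top",751,32),("c low",698,373)]:
    print(n,np.round(1000*onz(s,230+(u+.5)/2.9-.5,120+(v+.5)/2.9-.5,.010),1))
E
```

```text
[0.60574383 0.14222664 0.13919112]
a top [658.9 148.5  10. ]
a low [610.8 145.2  10. ]
b [609.9  39.2  10. ]
b top [665.4  42.5  10. ]
b low [555.9  35.6  10. ]
c [616.1 -66.9  10. ]
c top [671.9 -63.1  10. ]
c low [560.4 -70.3  10. ]
```

Call:
servo_tool --offset '[[-0.5,-3.5,50],[-0.5,-3.5,90],[-0.5,-3.5,102],[-0.5,-3.5,102]]' --delta_rot '[[0,0,-0.003],[0,0,-0.003],[0,0,-0.003],[0,0,-0.003]]'

```text
t: 4.5
eef_pos: [0.6052, 0.1469, 0.0375]
orientation: [3.142, 0.0, 0.06]
contact_force: [0.3, 0.3, 0.0]
gripper_width: 0.0337
```

```bash
python3 g.py 605 145.6 35 0.060
```

```text
t 4.50 pos [605.2 146.9  37.5] rpy [3.142 0.    0.06 ] F [0.3 0.3 0. ] w 0.0337 j [-0.15  0.64 -0.19  1.74  0.16  0.77 -1.93]
OFFSET [-0.3, 1.2, 2.5] ROT [0.0, 0.0, 0.0]
```

Call:
servo_tool --offset '[[0,1,2],[0,1,3],[0,1,3]]' --delta_rot '[[0,0,0],[0,0,0],[0,0,0]]'

```text
t: 4.88
eef_pos: [0.6055, 0.1462, 0.0348]
orientation: [-3.141, -0.001, 0.061]
contact_force: [-0.4, 1.3, -0.9]
gripper_width: 0.0338
```

```bash
python3 g.py 605 145.6 35 0.060
```

```text
t 4.88 pos [605.5 146.2  34.8] rpy [-3.141e+00 -1.000e-03  6.100e-02] F [-0.4  1.3 -0.9] w 0.0338 j [-0.15  0.65 -0.19  1.74  0.16  0.77 -1.93]
OFFSET [-0.5, 0.6, -0.2] ROT [-0.0, -0.001, 0.001]
```

Call:
servo_tool --offset '[[0,0,1.5],[0,0,1.5],[0,0,1.5]]' --delta_rot '[[0,0,0],[0,0,0],[0,0,0]]'

```text
t: 5.25
eef_pos: [0.6056, 0.1463, 0.0335]
orientation: [-3.141, -0.001, 0.061]
contact_force: [-2.7, -1.0, 9.8]
gripper_width: 0.0341
```

Call:
servo_tool --offset '[[0,0,0],[0,0,0],[0,0,0]]' --delta_rot '[[0,0,0],[0,0,0],[0,0,0]]' --hand 0.55

```text
t: 5.62
eef_pos: [0.6051, 0.1462, 0.0326]
orientation: [-3.142, 0.0, 0.061]
contact_force: [-1.0, -0.6, 0.1]
gripper_width: 0.0516
```

Call:
servo_tool --offset '[[0,0,-25],[0,0,-85],[0,0,-105],[0,0,-105]]' --delta_rot '[[0,0,0],[0,0,0],[0,0,0],[0,0,0]]'

```text
t: 6.12
eef_pos: [0.6059, 0.1463, 0.1391]
orientation: [-3.141, -0.002, 0.061]
contact_force: [0.1, 0.1, -0.8]
gripper_width: 0.0516
```

```bash
python3 w.py w4; python3 g.py 430 304 140 -0.742
```

```text
{'fov_y': np.float64(62.013), 'cx': np.float64(255.013), 'cy': np.float64(194.149), 'cam_to_world': array([[ 0.061,  0.973,  0.224,  0.67 ],
       [-0.998,  0.059,  0.013,  0.149],
       [-0.001, -0.225,  0.974,  0.299],
       [ 0.   ,  0.   ,  0.   ,  1.   ]])}
t 6.17 pos [605.1 146.1 137.5] rpy [-3.142 -0.     0.061] F [ 0.2  0.3 -0.8] w 0.0517 j [-0.13  0.51 -0.21  1.69  0.13  0.95 -1.9 ]
OFFSET [-165.2, -168.2, -2.5] ROT [-0.0, -0.0, 0.803]
```

View pics/w4.png

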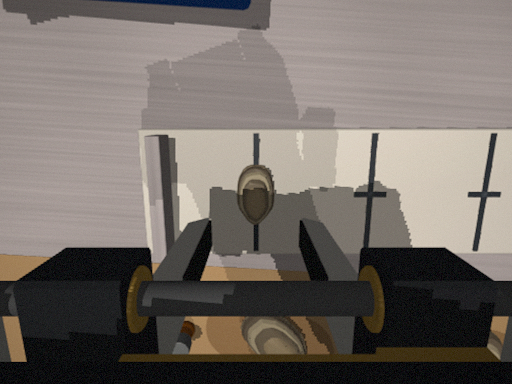

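Call:
servo_tool --offset '[[-35,-35,-3],[-70,-70,-3],[-105,-105,-3],[-140,-140,-3],[-165,-168,-3]]' --delta_rot '[[0,0,-0.18],[0,0,-0.36],[0,0,-0.54],[0,0,-0.72],[0,0,-0.9]]' --hand 0.75

```text
t: 6.8
eef_pos: [0.428, 0.3047, 0.1394]
orientation: [-3.14, 0.002, 0.968]
contact_force: [0.1, -0.3, -0.2]
gripper_width: 0.0708
```

Call:
servo_tool --offset '[[0,0,0],[0,0,0],[0,0,0],[0,0,0],[0,0,0]]' --delta_rot '[[0,0,-0.18],[0,0,-0.36],[0,0,-0.54],[0,0,-0.72],[0,0,-0.9]]'

```text
t: 7.42
eef_pos: [0.4296, 0.3035, 0.1393]
orientation: [-3.139, -0.0, 1.867]
contact_force: [-0.2, 0.2, 0.1]
gripper_width: 0.0705
```

```bash
python3 g.py 430 304 140 2.40
```

```text
t 7.42 pos [429.6 303.5 139.3] rpy [-3.139 -0.     1.867] F [-0.2  0.2  0.1] w 0.0705 j [-0.12  0.43 -0.68  1.92  0.33  0.91 -0.66]
OFFSET [0.4, 0.6, -0.7] ROT [-0.002, -0.001, -0.533]
```

Call:
servo_tool --offset '[[0,0,0],[0,0,0],[0,0,0],[0,0,0]]' --delta_rot '[[0,0,-0.18],[0,0,-0.36],[0,0,-0.533],[0,0,-0.533]]'

```text
t: 7.92
eef_pos: [0.4297, 0.3035, 0.1394]
orientation: [-3.14, -0.002, 2.393]
contact_force: [0.1, 0.2, 0.3]
gripper_width: 0.0707
```

```bash
python3 g.py 430 304 140 2.40; python3 w.py w5
```

```text
t 7.92 pos [429.7 303.5 139.4] rpy [-3.140e+00 -2.000e-03  2.393e+00] F [0.1 0.2 0.3] w 0.0707 j [-0.03  0.46 -0.79  1.92  0.4   0.93 -0.2 ]
OFFSET [0.2, 0.6, -0.6] ROT [-0.002, -0.002, -0.007]
{'fov_y': np.float64(62.013), 'cx': np.float64(255.013), 'cy': np.float64(194.149), 'cam_to_world': array([[ 0.681, -0.714, -0.163,  0.382],
       [ 0.733,  0.663,  0.154,  0.347],
       [-0.002, -0.224,  0.975,  0.3  ],
       [ 0.   ,  0.   ,  0.   ,  1.   ]])}
```

View pics/w5.png

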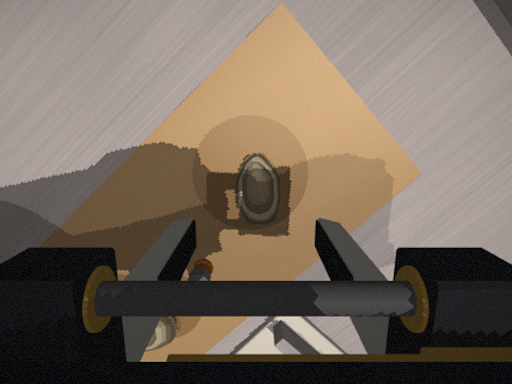

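```bash
python3 wo.py w5o 222 142 292 236 .023 0;python3 g.py 430 304 140 2.40
```

```text
rect c [428.4 306. ] LxW [67.5 40. ] ang -42.1 mom ang -38.8 thr 95.0
t 8.03 pos [429.9 303.6 139.9] rpy [-3.140e+00 -1.000e-03  2.389e+00] F [ 0.5  0.8 -0.3] w 0.0707 j [-0.04  0.46 -0.79  1.92  0.4   0.93 -0.2 ]
OFFSET [0.2, 0.3, -0.1] ROT [-0.001, -0.001, -0.011]
```

View pics/w5o.png

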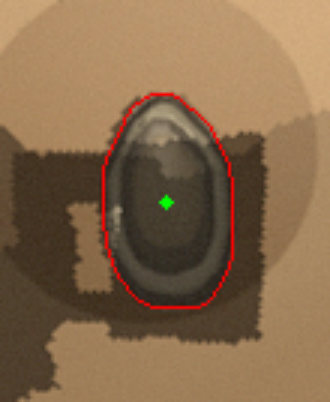

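Call:
servo_tool --offset '[[1.5,0.5,55],[1.5,0.5,100],[1.5,0.5,116],[1.5,0.5,116]]' --delta_rot '[[0,0,-0.012],[0,0,-0.012],[0,0,-0.012],[0,0,-0.012]]'

```text
t: 8.52
eef_pos: [0.4292, 0.3054, 0.0247]
orientation: [-3.141, -0.001, 2.405]
contact_force: [-0.0, 0.1, 0.7]
gripper_width: 0.0706
```

Call:
servo_tool --offset '[[0,0,0],[0,0,0],[0,0,0],[0,0,0]]' --delta_rot '[[0,0,0],[0,0,0],[0,0,0],[0,0,0]]' --hand 0

```text
t: 9.02
eef_pos: [0.43, 0.3053, 0.0254]
orientation: [3.141, 0.0, 2.406]
contact_force: [-0.9, -2.5, 9.0]
gripper_width: 0.0416
```

```bash
python3 g.py 611 39.5 140 3.2016
```

```text
t 9.03 pos [430.  305.3  25.4] rpy [3.141 0.    2.406] F [-0.9 -2.5  9. ] w 0.0416 j [-0.15  0.63 -0.67  1.97  0.58  0.73 -0.33]
OFFSET [-312.7, -75.4, -114.5] ROT [0.001, 0.001, -0.796]
```

Call:
servo_tool --offset '[[0,0,-55],[0,0,-105],[-57,-14,-114],[-115,-28,-114],[-172,-42,-114]]' --delta_rot '[[0,0,0],[0,0,0],[0,0,-0.17],[0,0,-0.34],[0,0,-0.51]]'

```text
t: 9.65
eef_pos: [0.5296, 0.1573, 0.1393]
orientation: [3.142, 0.001, 2.921]
contact_force: [0.9, 0.1, -0.2]
gripper_width: 0.0423
```

```bash
python3 g.py 611 39.5 140 3.2016
```

```text
t 9.65 pos [529.6 157.3 139.3] rpy [3.142e+00 1.000e-03 2.921e+00] F [ 0.9  0.1 -0.2] w 0.0423 j [ 0.33  0.54 -0.87  1.85  0.49  0.98  0.6 ]
OFFSET [-105.2, -97.1, -0.6] ROT [-0.0, 0.001, -0.281]
```

Call:
servo_tool --offset '[[-40,-37,0],[-80,-74,0],[-105,-97,0],[-105,-97,0],[-105,-97,0]]' --delta_rot '[[0,0,-0.15],[0,0,-0.281],[0,0,-0.281],[0,0,-0.281],[0,0,-0.281]]'

```text
t: 10.28
eef_pos: [0.6087, 0.0416, 0.1388]
orientation: [3.141, -0.0, -3.087]
contact_force: [0.6, 0.7, -0.9]
gripper_width: 0.0423
```

```bash
python3 g.py 611 39.5 36 3.2016; python3 w.py w6
```

```text
t 10.28 pos [608.7  41.6 138.8] rpy [ 3.141 -0.    -3.087] F [ 0.6  0.7 -0.9] w 0.0423 j [ 0.52  0.65 -0.89  1.71  0.57  1.06  1.07]
OFFSET [-2.2, -2.3, 102.8] ROT [0.0, -0.0, -0.005]
{'fov_y': np.float64(62.013), 'cx': np.float64(255.013), 'cy': np.float64(194.149), 'cam_to_world': array([[-0.055, -0.973, -0.225,  0.543],
       [ 0.999, -0.053, -0.013,  0.037],
       [ 0.001, -0.226,  0.974,  0.299],
       [ 0.   ,  0.   ,  0.   ,  1.   ]])}
```

View pics/w6.png

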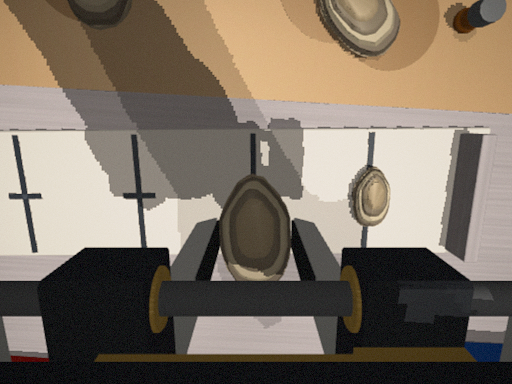

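```bash
python3 - <<'E'
from h import *
s=cams.snapshot("wrist"); print(manip.state()["eef_pos"])
for n,u,v in [("c",138,195),("d",25,196),("a top",372,134),("a low",364,248),("b top",253,134.5)]:
    print(n,np.round(1000*onz(s,u,v,.010),1))
print("o1",np.round(1000*onz(s,371,196,.010+.009),1))
E
python3 wo.py w6o 340 155 400 235 .020 .01;python3 g.py 611 39.5 36 3.2016
```

```text
[0.60864527 0.04200517 0.1389349 ]
c [616.4 -67.2  10. ]
d [ 623.2 -172.1   10. ]
a top [548.9 142.4  10. ]
a low [657.2 149.6  10. ]
b top [555.2  36.6  10. ]
o1 [603.4 145.8  19. ]
rect c [603.3 142.2] LxW [73.3 34.2] ang 8.5 mom ang 4.6 thr 165.0
t 10.43 pos [608.7  41.9 138.9] rpy [ 3.142  0.    -3.086] F [ 0.1 -0.5 -0.4] w 0.0419 j [ 0.52  0.65 -0.89  1.71  0.57  1.06  1.07]
OFFSET [-2.1, -2.5, 102.9] ROT [0.0, 0.0, -0.004]
```

View pics/w6o.png

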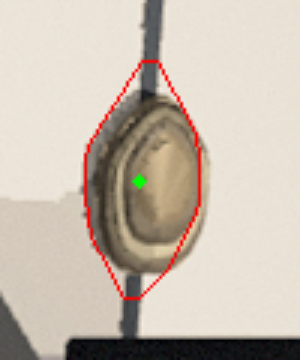

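Call:
servo_tool --offset '[[-2,-2.5,50],[-2,-2.5,90],[-2,-2.5,102],[-2,-2.5,102]]' --delta_rot '[[0,0,-0.004],[0,0,-0.004],[0,0,-0.004],[0,0,-0.004]]'

```text
t: 10.92
eef_pos: [0.6113, 0.0392, 0.0373]
orientation: [3.141, -0.0, -3.083]
contact_force: [-0.1, -0.0, -0.2]
gripper_width: 0.0419
```

```bash
python3 g.py 610.5 39.5 35 3.2016
```

```text
t 10.93 pos [611.3  39.2  37.3] rpy [ 3.141 -0.    -3.083] F [-0.1 -0.  -0.2] w 0.0419 j [ 0.45  0.78 -0.79  1.75  0.68  0.91  1.  ]
OFFSET [0.8, 0.4, 2.3] ROT [0.0, -0.0, -0.001]
```

Call:
servo_tool --offset '[[0.6,0.2,1.5],[0.6,0.2,3],[0.6,0.2,3],[0.6,0.2,3]]' --delta_rot '[[0,0,0],[0,0,0],[0,0,0],[0,0,0]]'

```text
t: 11.42
eef_pos: [0.6111, 0.0386, 0.0345]
orientation: [-3.141, 0.001, -3.084]
contact_force: [-1.0, -0.8, 7.1]
gripper_width: 0.0419
```

```bash
python3 g.py 610.5 39.5 35 3.2016
```

```text
t 11.43 pos [611.1  38.6  34.5] rpy [-3.141e+00  1.000e-03 -3.084e+00] F [-1.  -0.8  7.1] w 0.0419 j [ 0.45  0.78 -0.79  1.75  0.69  0.91  0.99]
OFFSET [0.5, 0.9, -0.5] ROT [-0.0, 0.001, -0.002]
```

Call:
servo_tool --offset '[[0,0,0],[0,0,0],[0,0,0]]' --delta_rot '[[0,0,0],[0,0,0],[0,0,0]]' --hand 0.65

```text
t: 11.8
eef_pos: [0.6106, 0.0386, 0.0337]
orientation: [3.141, -0.0, -3.084]
contact_force: [0.6, -0.1, 0.3]
gripper_width: 0.0607
```

Call:
servo_tool --offset '[[0,0,-25],[0,0,-85],[0,0,-105],[0,0,-105]]' --delta_rot '[[0,0,0],[0,0,0],[0,0,0],[0,0,0]]'

```text
t: 12.3
eef_pos: [0.6114, 0.0387, 0.1411]
orientation: [-3.141, 0.003, -3.084]
contact_force: [-0.3, 0.0, -0.1]
gripper_width: 0.0613
```

```bash
python3 g.py 451 114 140 3.9586; python3 w.py w7
```

```text
t 12.30 pos [611.4  38.7 141.1] rpy [-3.141e+00  3.000e-03 -3.084e+00] F [-0.3  0.  -0.1] w 0.0613 j [ 0.52  0.65 -0.89  1.7   0.57  1.07  1.08]
OFFSET [155.8, 84.5, 0.6] ROT [-0.002, 0.003, -0.759]
{'fov_y': np.float64(62.013), 'cx': np.float64(255.013), 'cy': np.float64(194.149), 'cam_to_world': array([[-0.058, -0.972, -0.228,  0.545],
       [ 0.998, -0.056, -0.013,  0.034],
       [-0.   , -0.229,  0.973,  0.301],
       [ 0.   ,  0.   ,  0.   ,  1.   ]])}
```

View pics/w7.png

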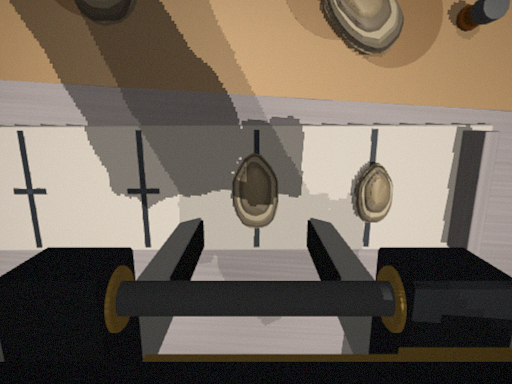

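Call:
servo_tool --offset '[[31,17,0],[62,34,0],[94,51,0],[125,68,0],[156,84,0]]' --delta_rot '[[0,0,-0.15],[0,0,-0.3],[0,0,-0.46],[0,0,-0.61],[0,0,-0.76]]' --hand 0.85

```text
t: 12.98
eef_pos: [0.4484, 0.1137, 0.138]
orientation: [3.14, -0.001, -2.318]
contact_force: [0.4, 0.1, 0.9]
gripper_width: 0.0802
```

Call:
servo_tool --offset '[[0,0,0],[0,0,0]]' --delta_rot '[[0,0,0],[0,0,0]]'

```text
t: 13.22
eef_pos: [0.4504, 0.113, 0.1384]
orientation: [3.141, -0.0, -2.326]
contact_force: [0.3, -1.3, -0.1]
gripper_width: 0.0799
```

```bash
python3 g.py 451 114 140 3.9586; python3 w.py w8; python3 wo.py w8o 215 130 302 248 .026 0
```

```text
t 13.22 pos [450.4 113.  138.4] rpy [ 3.141 -0.    -2.326] F [ 0.3 -1.3 -0.1] w 0.0799 j [ 0.66  0.51 -1.19  2.05  0.58  0.97  1.55]
OFFSET [-1.2, 0.3, -1.6] ROT [0.001, -0.0, -0.001]
{'fov_y': np.float64(62.013), 'cx': np.float64(255.013), 'cy': np.float64(194.149), 'cam_to_world': array([[-0.728, -0.668, -0.154,  0.405],
       [ 0.685, -0.709, -0.166,  0.065],
       [ 0.001, -0.226,  0.974,  0.299],
       [ 0.   ,  0.   ,  0.   ,  1.   ]])}
rect c [450.  115.4] LxW [81.6 48.2] ang 47.9 mom ang 47.5 thr 92.0
```

View pics/w8.png

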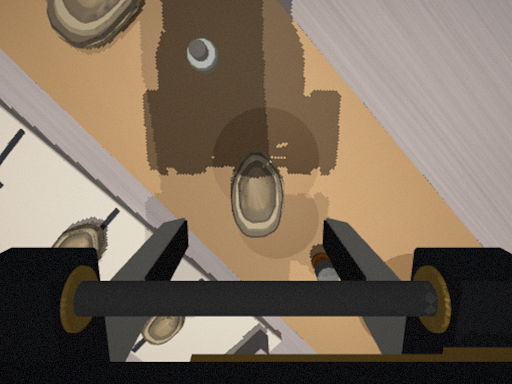

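View pics/w8o.png

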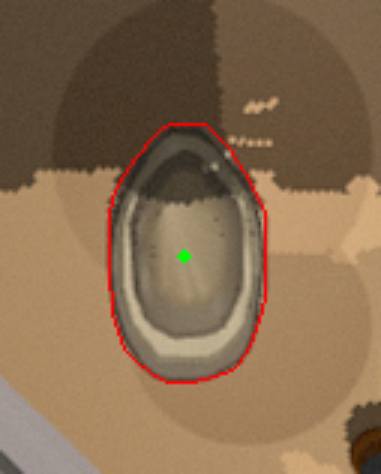

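Call:
servo_tool --offset '[[-1.2,1.2,50],[-1.2,1.2,100],[-1.2,1.2,114],[-1.2,1.2,114]]' --delta_rot '[[0,0,-0.012],[0,0,-0.012],[0,0,-0.012],[0,0,-0.012]]'

```text
t: 13.82
eef_pos: [0.4502, 0.1155, 0.025]
orientation: [3.141, -0.0, -2.312]
contact_force: [-0.8, 0.7, 0.1]
gripper_width: 0.0801
```

Call:
servo_tool --offset '[[0,0,0],[0,0,0],[0,0,0],[0,0,0]]' --delta_rot '[[0,0,0],[0,0,0],[0,0,0],[0,0,0]]' --hand 0 --grip_force 18

```text
t: 14.32
eef_pos: [0.4503, 0.115, 0.0252]
orientation: [-3.141, 0.0, -2.312]
contact_force: [-1.4, -1.0, 9.4]
gripper_width: 0.0494
```

```bash
python3 g.py 616.5 -67 140 3.2016
```

```text
t 14.32 pos [450.3 115.   25.2] rpy [-3.141  0.    -2.312] F [-1.4 -1.   9.4] w 0.0494 j [ 0.47  0.67 -0.97  2.12  0.82  0.78  1.38]
OFFSET [22.1, -245.6, -114.6] ROT [-0.001, 0.001, 0.77]
```

Call:
servo_tool --offset '[[0,0,-40],[0,-5,-80],[2,-50,-110],[6,-105,-114],[11,-155,-114]]' --delta_rot '[[0,0,0],[0,0,0.1],[0,0,0.26],[0,0,0.42],[0,0,0.58]]'

```text
t: 14.95
eef_pos: [0.5583, 0.0006, 0.1395]
orientation: [-3.141, 0.001, -2.897]
contact_force: [0.4, 0.4, 0.4]
gripper_width: 0.0499
```

```bash
python3 g.py 616.5 -67 140 3.2016
```

```text
t 14.95 pos [558.3   0.6 139.5] rpy [-3.141e+00  1.000e-03 -2.897e+00] F [0.4 0.4 0.4] w 0.0499 j [ 0.67  0.58 -0.96  1.84  0.56  1.02  1.3 ]
OFFSET [-40.1, -79.6, -0.4] ROT [-0.001, 0.001, 0.184]
```

Call:
servo_tool --offset '[[-25,-50,0],[-40,-80,0],[-40,-80,0],[-40,-80,0]]' --delta_rot '[[0,0,0.12],[0,0,0.184],[0,0,0.184],[0,0,0.184]]'

```text
t: 15.45
eef_pos: [0.615, -0.0644, 0.1387]
orientation: [3.141, -0.0, -3.074]
contact_force: [0.9, 1.0, -1.1]
gripper_width: 0.05
```

```bash
python3 w.py w9;python3 g.py 616.5 -67 140 3.2016
```

```text
{'fov_y': np.float64(62.013), 'cx': np.float64(255.013), 'cy': np.float64(194.149), 'cam_to_world': array([[-0.068, -0.972, -0.225,  0.549],
       [ 0.998, -0.066, -0.016, -0.07 ],
       [ 0.001, -0.225,  0.974,  0.299],
       [ 0.   ,  0.   ,  0.   ,  1.   ]])}
t 15.50 pos [615.  -64.2 138.8] rpy [ 3.141 -0.    -3.074] F [ 0.4 -0.8 -1.9] w 0.0502 j [ 0.67  0.66 -0.87  1.68  0.56  1.07  1.26]
OFFSET [-1.3, -2.9, -1.2] ROT [0.0, -0.0, 0.008]
```

View pics/w9.png

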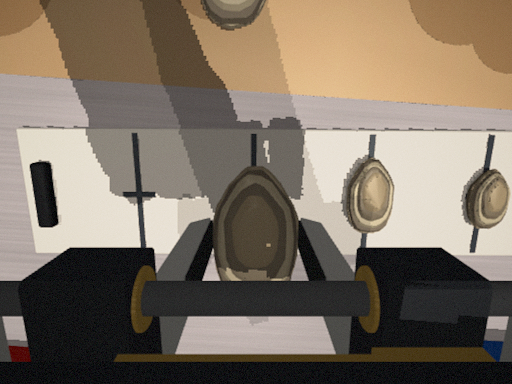

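Call:
servo_tool --offset '[[-1.3,-2.9,50],[-1.3,-2.9,90],[-1.3,-2.9,102],[-1.3,-2.9,102]]' --delta_rot '[[0,0,0.008],[0,0,0.008],[0,0,0.008],[0,0,0.008]]'

```text
t: 16.0
eef_pos: [0.617, -0.0673, 0.0373]
orientation: [3.141, 0.0, -3.082]
contact_force: [-0.5, 0.6, 0.1]
gripper_width: 0.0501
```

```bash
python3 g.py 616.5 -67 35 3.2016
```

```text
t 16.00 pos [617.  -67.3  37.3] rpy [ 3.141  0.    -3.082] F [-0.5  0.6  0.1] w 0.0501 j [ 0.61  0.78 -0.78  1.73  0.67  0.92  1.18]
OFFSET [0.5, 0.3, 2.3] ROT [0.0, 0.0, -0.001]
```

Call:
servo_tool --offset '[[0.4,0,1.5],[0.4,0,3],[0.4,0,3]]' --delta_rot '[[0,0,0],[0,0,0],[0,0,0]]'

```text
t: 16.38
eef_pos: [0.6171, -0.0681, 0.0345]
orientation: [-3.141, 0.001, -3.084]
contact_force: [-0.0, -1.0, 6.6]
gripper_width: 0.0497
```

Call:
servo_tool --offset '[[0,0,0.5],[0,0,0.5],[0,0,0.5]]' --delta_rot '[[0,0,0],[0,0,0],[0,0,0]]'

```text
t: 16.75
eef_pos: [0.6171, -0.0681, 0.0345]
orientation: [-3.141, 0.001, -3.084]
contact_force: [-4.9, -1.2, 14.5]
gripper_width: 0.0497
```

Call:
servo_tool --offset '[[0,0,0],[0,0,0],[0,0,0]]' --delta_rot '[[0,0,0],[0,0,0],[0,0,0]]' --hand 0.72

```text
t: 17.12
eef_pos: [0.6165, -0.068, 0.0331]
orientation: [3.141, -0.0, -3.084]
contact_force: [-1.1, 0.7, -0.7]
gripper_width: 0.0677
```

Call:
servo_tool --offset '[[0,0,-25],[0,0,-85],[0,0,-105],[0,0,-105]]' --delta_rot '[[0,0,0],[0,0,0],[0,0,0],[0,0,0]]'

```text
t: 17.62
eef_pos: [0.6174, -0.0681, 0.1406]
orientation: [-3.141, 0.003, -3.084]
contact_force: [-0.2, -0.8, -0.2]
gripper_width: 0.0672
```

```bash
python3 g.py 430 -93 140 3.1516; python3 w.py w10
```

```text
t 17.62 pos [617.4 -68.1 140.6] rpy [-3.141e+00  3.000e-03 -3.084e+00] F [-0.2 -0.8 -0.2] w 0.0672 j [ 0.67  0.66 -0.87  1.68  0.56  1.07  1.26]
OFFSET [188.5, -14.0, 0.1] ROT [-0.001, 0.003, 0.048]
{'fov_y': np.float64(62.013), 'cx': np.float64(255.013), 'cy': np.float64(194.149), 'cam_to_world': array([[-0.058, -0.972, -0.228,  0.551],
       [ 0.998, -0.057, -0.013, -0.073],
       [-0.001, -0.229,  0.973,  0.301],
       [ 0.   ,  0.   ,  0.   ,  1.   ]])}
```

View pics/w10.png

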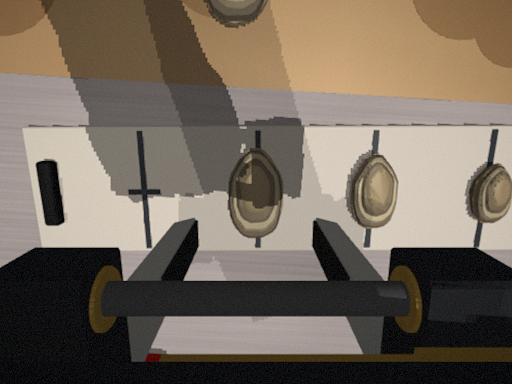

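Call:
servo_tool --offset '[[60,-5,0],[120,-9,0],[175,-13,0],[188,-14,0],[188,-14,0]]' --delta_rot '[[0,0,0.048],[0,0,0.048],[0,0,0.048],[0,0,0.048],[0,0,0.048]]' --hand 0.9

```text
t: 18.3
eef_pos: [0.4295, -0.0934, 0.1381]
orientation: [-3.141, -0.0, -3.133]
contact_force: [1.1, -0.0, 0.6]
gripper_width: 0.0846
```

Call:
servo_tool --offset '[[0,0,0]]' --delta_rot '[[0,0,0]]'

```text
t: 18.42
eef_pos: [0.4309, -0.0926, 0.1383]
orientation: [3.141, 0.001, -3.131]
contact_force: [0.1, -0.2, 0.0]
gripper_width: 0.0843
```

```bash
python3 w.py w11; python3 wo.py w11o 210 120 308 252 .029 0;python3 g.py 430 -93 140 3.1516; 
```

```text
{'fov_y': np.float64(62.013), 'cx': np.float64(255.013), 'cy': np.float64(194.149), 'cam_to_world': array([[-0.01 , -0.974, -0.226,  0.365],
       [ 1.   , -0.01 , -0.004, -0.094],
       [ 0.001, -0.226,  0.974,  0.299],
       [ 0.   ,  0.   ,  0.   ,  1.   ]])}
rect c [427.5 -93.5] LxW [96.3 57.7] ang 0.6 mom ang -0.6 thr 92.0
t 18.52 pos [430.7 -92.4 138.1] rpy [ 3.14   0.    -3.131] F [-0.4 -0.3  0.5] w 0.0844 j [ 1.02  0.36 -1.01  2.11  0.4   0.87  1.36]
OFFSET [0.7, -0.6, -1.9] ROT [0.001, 0.0, 0.001]
```

View pics/w11.png

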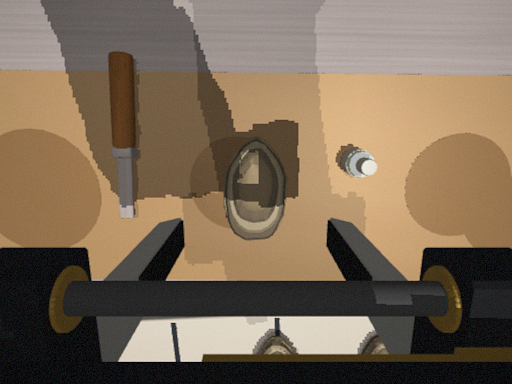

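View pics/w11o.png

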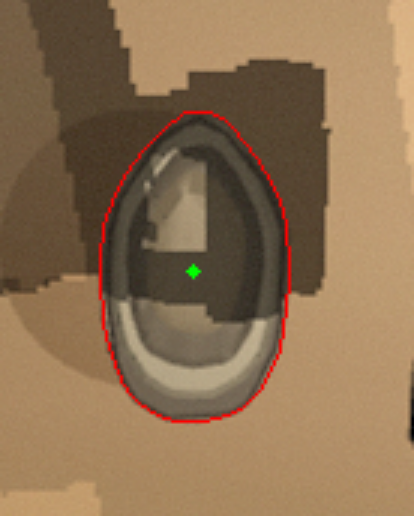

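Call:
servo_tool --offset '[[2.2,-0.8,50],[2.2,-0.8,100],[2.2,-0.8,113],[2.2,-0.8,113]]' --delta_rot '[[0,0,0],[0,0,0],[0,0,0],[0,0,0]]'

```text
t: 19.02
eef_pos: [0.428, -0.093, 0.0255]
orientation: [3.141, -0.001, -3.13]
contact_force: [-0.7, -0.6, 1.6]
gripper_width: 0.0844
```

Call:
servo_tool --offset '[[0,0,0],[0,0,0],[0,0,0],[0,0,0]]' --delta_rot '[[0,0,0],[0,0,0],[0,0,0],[0,0,0]]' --hand 0 --grip_force 20

```text
t: 19.52
eef_pos: [0.4279, -0.094, 0.0259]
orientation: [-3.141, 0.001, -3.132]
contact_force: [-2.9, -1.2, 12.1]
gripper_width: 0.0578
```

```bash
python3 g.py 623 -172.3 140 3.2016
```

```text
t 19.52 pos [427.9 -94.   25.9] rpy [-3.141e+00  1.000e-03 -3.132e+00] F [-2.9 -1.2 12.1] w 0.0578 j [ 0.83  0.55 -0.81  2.18  0.66  0.66  1.13]
OFFSET [-194.4, -80.2, -113.9] ROT [-0.001, 0.001, -0.05]
```

Call:
servo_tool --offset '[[0,0,-40],[0,0,-90],[-50,-20,-114],[-105,-43,-114],[-155,-64,-114]]' --delta_rot '[[0,0,0],[0,0,0],[0,0,-0.05],[0,0,-0.05],[0,0,-0.05]]'

```text
t: 20.15
eef_pos: [0.5847, -0.1577, 0.1396]
orientation: [-3.141, 0.0, -3.083]
contact_force: [-0.3, 0.5, -1.8]
gripper_width: 0.0581
```

```bash
python3 g.py 623 -172.3 140 3.2016
```

```text
t 20.15 pos [ 584.7 -157.7  139.6] rpy [-3.141  0.    -3.083] F [-0.3  0.5 -1.8] w 0.0581 j [ 0.85  0.64 -0.89  1.72  0.56  1.06  1.4 ]
OFFSET [-37.4, -16.8, -0.4] ROT [-0.001, 0.0, -0.001]
```

Call:
servo_tool --offset '[[-37.5,-17,0],[-37.5,-17,0],[-37.5,-17,0],[-37.5,-17,0]]' --delta_rot '[[0,0,0],[0,0,0],[0,0,0],[0,0,0]]'

```text
t: 20.65
eef_pos: [0.6209, -0.1707, 0.1395]
orientation: [-3.141, -0.0, -3.081]
contact_force: [0.1, -0.6, -1.7]
gripper_width: 0.058
```

```bash
python3 w.py w12;python3 g.py 623 -172.3 36 3.2016
```

```text
{'fov_y': np.float64(62.013), 'cx': np.float64(255.013), 'cy': np.float64(194.149), 'cam_to_world': array([[-0.06 , -0.972, -0.225,  0.555],
       [ 0.998, -0.059, -0.014, -0.175],
       [ 0.   , -0.226,  0.974,  0.3  ],
       [ 0.   ,  0.   ,  0.   ,  1.   ]])}
t 20.70 pos [ 621.  -170.8  139.5] rpy [-3.141 -0.    -3.081] F [-0.8 -0.5 -1.9] w 0.0579 j [ 0.81  0.7  -0.86  1.62  0.58  1.1   1.42]
OFFSET [-1.9, -1.5, 103.5] ROT [-0.0, -0.0, 0.0]
```

View pics/w12.png

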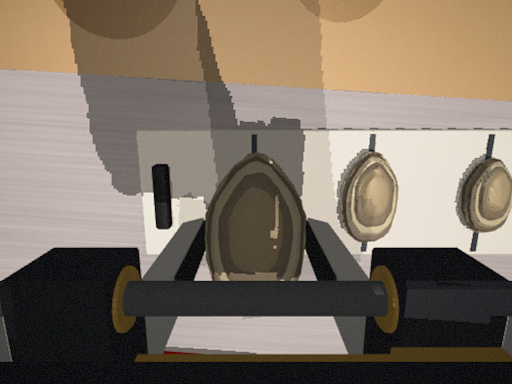

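Call:
servo_tool --offset '[[-1.9,-1.5,50],[-1.9,-1.5,90],[-1.9,-1.5,102],[-1.9,-1.5,102]]' --delta_rot '[[0,0,0],[0,0,0],[0,0,0],[0,0,0]]'

```text
t: 21.2
eef_pos: [0.6237, -0.1721, 0.0378]
orientation: [3.141, 0.0, -3.081]
contact_force: [-0.9, 0.4, -1.2]
gripper_width: 0.0577
```

```bash
python3 g.py 623 -172.3 36 3.2016
```

```text
t 21.20 pos [ 623.7 -172.1   37.8] rpy [ 3.141  0.    -3.081] F [-0.9  0.4 -1.2] w 0.0577 j [ 0.76  0.82 -0.78  1.66  0.68  0.96  1.36]
OFFSET [0.7, -0.1, 1.8] ROT [0.0, 0.0, 0.0]
```

Call:
servo_tool --offset '[[0.5,0,1.5],[0.5,0,2.5],[0.5,0,2.5]]' --delta_rot '[[0,0,0],[0,0,0],[0,0,0]]'

```text
t: 21.58
eef_pos: [0.6233, -0.1725, 0.0352]
orientation: [-3.141, 0.0, -3.082]
contact_force: [0.1, -0.6, 0.8]
gripper_width: 0.0578
```

Call:
servo_tool --offset '[[0,0,0.5],[0,0,0.5],[0,0,0.5]]' --delta_rot '[[0,0,0],[0,0,0],[0,0,0]]'

```text
t: 21.95
eef_pos: [0.6233, -0.1725, 0.0351]
orientation: [-3.141, 0.0, -3.082]
contact_force: [-4.4, -0.5, 9.6]
gripper_width: 0.0576
```

Call:
servo_tool --offset '[[0,0,0],[0,0,0],[0,0,0]]' --delta_rot '[[0,0,0],[0,0,0],[0,0,0]]' --hand 0.8

```text
t: 22.32
eef_pos: [0.6231, -0.1722, 0.0342]
orientation: [3.141, 0.0, -3.081]
contact_force: [0.5, -0.5, 1.1]
gripper_width: 0.0749
```

Call:
servo_tool --offset '[[0,0,-25],[0,0,-85],[0,0,-105],[0,0,-105]]' --delta_rot '[[0,0,0],[0,0,0],[0,0,0],[0,0,0]]'

```text
t: 22.82
eef_pos: [0.6239, -0.1725, 0.1417]
orientation: [-3.14, 0.003, -3.082]
contact_force: [0.4, -0.2, -0.5]
gripper_width: 0.0754
```

```bash
python3 w.py w13; python3 g.py 623 -172.3 140 3.2016
```

```text
{'fov_y': np.float64(62.013), 'cx': np.float64(255.013), 'cy': np.float64(194.149), 'cam_to_world': array([[-0.06 , -0.972, -0.228,  0.557],
       [ 0.998, -0.059, -0.013, -0.177],
       [-0.001, -0.229,  0.974,  0.302],
       [ 0.   ,  0.   ,  0.   ,  1.   ]])}
t 22.88 pos [ 623.2 -172.5  140. ] rpy [-3.141e+00  1.000e-03 -3.082e+00] F [-0.4  0.  -0.4] w 0.0751 j [ 0.81  0.7  -0.86  1.61  0.58  1.11  1.43]
OFFSET [0.2, 0.2, 0.0] ROT [-0.001, 0.001, -0.0]
```

View pics/w13.png

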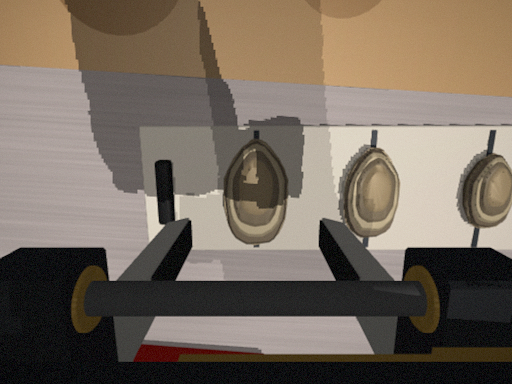

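Call:
servo_tool --offset '[[0,0,-60],[100,-150,-80],[200,-250,-80],[200,-250,-80],[200,-250,-80]]' --delta_rot '[[0,0,0],[0,0,0],[0,0,0],[0,0,0],[0,0,0]]'

```text
t: 23.5
eef_pos: [0.4787, -0.378, 0.2147]
orientation: [3.14, -0.001, -3.082]
contact_force: [0.8, -0.3, 0.9]
gripper_width: 0.075
```

Call:
servo_tool --offset '[[60,-60,0],[60,-60,0],[60,-60,0]]' --delta_rot '[[0,0,0],[0,0,0],[0,0,0]]'

```text
t: 23.88
eef_pos: [0.4231, -0.441, 0.2147]
orientation: [3.14, -0.001, -3.084]
contact_force: [0.0, 0.5, 1.1]
gripper_width: 0.0752
```

```bash
python3 - <<'E'
from h import *
print(manip.state()["t"],manip.state()["eef_pos"])
s=cams.snapshot("top"); im=s["frame"][:,:,::-1]
cv2.imwrite("pics/f1.png",cv2.resize(im[125:290,150:385],None,fx=3.4,fy=3.4,interpolation=cv2.INTER_CUBIC))
hsv=cv2.cvtColor(im,cv2.COLOR_BGR2HSV); g=cv2.cvtColor(im,cv2.COLOR_BGR2GRAY)
marks=[(605,145.6),(611,39.5),(617,-67),(623.2,-172.5)]
for (mx,my),h,L in zip(marks,[.02,.023,.026,.029],[56,70,84,98]):
    u,v=map(int,np.round(proj(s,[mx/1000,my/1000,.01+.4*h])))
    r=int(L*.22)+4; w=int(L*.13)+6
    c=g[v-r:v+r+1,u-w:u+w+1]; t,m=cv2.threshold(c,0,1,cv2.THRESH_BINARY_INV+cv2.THRESH_OTSU)
    m=cv2.morphologyEx(m,cv2.MORPH_CLOSE,np.ones((5,5))); m=cv2.morphologyEx(m,cv2.MORPH_OPEN,np.ones((5,5)))
    k,_=cv2.findContours(m,cv2.RETR_EXTERNAL,cv2.CHAIN_APPROX_NONE); k=max(k,key=cv2.contourArea)+np.array([u-w,v-r])
    P=np.array([1000*onz(s,*p[0],.01+.4*h)[:2] for p in k]).astype(np.float32)
    R=cv2.minAreaRect(P); M=cv2.moments(P); pa=.5*np.degrees(np.arctan2(2*M["mu11"],M["mu20"]-M["mu02"]))
    print((mx,my),np.round(R[0],1),np.round(R[1],1),round(R[2],1),"mom",round(pa,1))
E
```

```text
23.875 [ 0.4231286  -0.44099785  0.2146743 ]
(605, 145.6) [607.4 144.9] [51.6 35.4] 2.1 mom 8.7
(611, 39.5) [608.9  38.6] [69.5 40.5] 1.6 mom 7.8
(617, -67) [618.1 -68.8] [82.5 48.2] 1.1 mom 4.0
(623.2, -172.5) [ 623.8 -172.2] [145.4  62.7] 14.4 mom 10.2
```

View pics/f1.png

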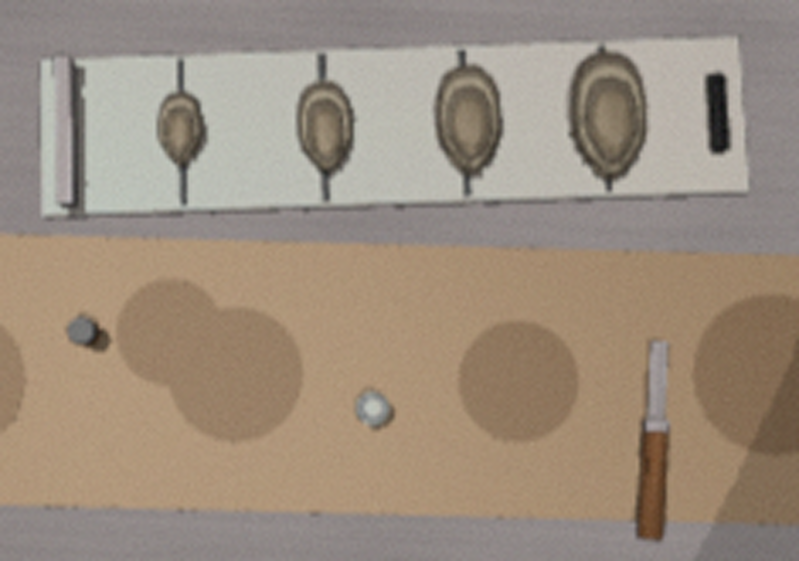

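```bash
python3 -c "
from bench import close_job; print(close_job())"
```

```text
the job is handed in; nothing more can be done
None
```

The four oysters are on the board in order of size, and the job is handed in at about 24 s of the 109 s allowed. The smallest is on the cross next to the steel stop and the largest is at the black-grip end. Each was gripped once across its width, turned onto its cross's long line and let go on contact. Pressing force never read above about 15 N.

**Final check (top picture, arm clear):** All four lie flat along their lines, and the bottle, vial and knife look unmoved.
- **Centres:** measured centres are within about 2.5 mm of the crosses, about as fine as this view and its 2 mm calibration can show. The largest oyster's is less sure, because its outline picked up other dark pixels (145 mm long against a true 98 mm).
- **Angles:** the lines lie at about 3.5°. The bounding-box angles came out 1–2° for the smallest three, while their moment-based angles came out 4–9°. I don't trust either closely for these tapered shells, nor the largest's angle from its bad outline. I relied on the tool's measured turn at release and on the pictures.
- **Cross positions:** the two cameras disagreed by about 2 mm in x. I used the average for the smallest and mainly the wrist camera's value for the other three.

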